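# Transfer a row of bottles from rack to rack, keeping the order from the yellow ends

## Task

Move the four bottles from the blue rack into the white rack, one to a pocket, keeping their order as counted from the yellow end block of each rack: the bottle next to the blue rack's yellow end goes next to the white rack's yellow end, the second into the second pocket, and so on. Keep the bottles upright, leave each standing on the floor of its pocket, and do not disturb the timer or the crucible.

Things in the scene. Friction and masses are not known exactly. Their poses are not given: they have to be found in the camera images.
- red_bottle: white plastic bottle with a red screw cap, standing in a pocket of the blue rack: round body 45 mm across from its base to about 60 mm up, then a shoulder and a cap 32 mm across, 88 mm tall in all, about 0.1 kg; origin at the centre of its underside, z up along it
- green_bottle: white plastic bottle with a green screw cap, standing in a pocket of the blue rack: round body 45 mm across from its base to about 60 mm up, then a shoulder and a cap 32 mm across, 88 mm tall in all, about 0.1 kg; origin at the centre of its underside, z up along it
- blue_bottle: white plastic bottle with a blue screw cap, standing in a pocket of the blue rack: round body 45 mm across from its base to about 60 mm up, then a shoulder and a cap 32 mm across, 88 mm tall in all, about 0.1 kg; origin at the centre of its underside, z up along it
- dropper_bottle: small brown glass dropper bottle with a black cap and black rubber bulb, standing in a pocket of the blue rack: round body 33 mm across up to about 62 mm, cap 24 mm across up to 77 mm, bulb 13 mm across up to 102 mm, 0.07 kg; origin at the centre of its underside, z up along it
- blue_rack: blue plastic rack, fixed, in which the four bottles stand at the start: low tray 71 mm wide (x), 269 mm long (y), one row of four square pockets, centres at y = -99, -33, 33, 99 mm, x = 0; each 61 mm inside, walls 5 mm thick, wall tops 18 mm and pocket floors 5 mm above the worktop. Origin: centre of its underside. The racks stand roughly end to end, either one on the left
- white_rack: white plastic rack, fixed, empty at the start: low tray 71 mm wide (x), 269 mm long (y), one row of four square pockets, centres at y = -99, -33, 33, 99 mm, x = 0; each 61 mm inside, walls 5 mm thick, wall tops 18 mm and pocket floors 5 mm above the worktop. Origin: centre of its underside. The racks stand roughly end to end, either one on the left
- blue_rack_yellow_end: yellow end block, 60 x 18 mm and 20 mm high, fixed at one end of the blue rack (144 mm from the rack's centre along the rack's y axis, on the + or - side); a grey block of the same shape is at the other end. Origin at the centre of its underside
- white_rack_yellow_end: yellow end block, 60 x 18 mm and 20 mm high, fixed at one end of the white rack (144 mm from the rack's centre along the rack's y axis, on the + or - side); a grey block of the same shape is at the other end. Origin at the centre of its underside
- timer: bystander: white lab timer, 58 x 62 mm, 20 mm high, lying loose behind the racks; origin at the centre of its underside
- crucible_cup: bystander: small white porcelain crucible, 45 mm across, 39 mm high, standing loose on the right; origin at the centre of its underside
Not all that is in view belongs to the job. What is shaped like the green_bottle but orange or purple is not meant. Leave any brown look-alike of the blue_rack_yellow_end alone.

How it is judged:
By the outcome, as a careful person would: the job done as asked, in the order asked, and still so for the second after the job is handed in, with the robot touching nothing.
It also fails if it takes over 112 s, if anything falls off the work surface, if the arm or the gripper's body presses on something with over 40 N, if the wrist force passes 120 N, or if a joint passes its speed limit or range.

## Robot

A 7-joint arm with a two-finger parallel gripper is mounted at the origin on a cart in front of the work surface, level with it; the furniture and walls round the work are solid. World frame = base frame: x ahead of the robot, y to its left, z up, the work surface at z = 0. Lengths are in m, angles in rad, forces in N, time in s.
With the tool pointing down it reaches from about 0.4 to 0.875 m from the base axis. Payload 19.3 kg.
Tool frame: the origin (TCP) lies at the very end of the fingers, on their centre line; the grasp point (between the pads) lies 19 mm behind it; z points along the fingers, y is the line along which they close (so a half turn about z gives the same grasp; the last joint's range is limited). The gripper opens to 85 mm and grips with 20 to 120 N. Pads are 22 mm wide; open, the fingers measure 114 mm over their backs; the gripper's body (76 mm by 85 mm) begins 54 mm behind the grasp point. The pads swing forward as they close: fully open they stand 13 mm farther back than shut.
Start: joints at [-0.07, 0.521, -0.036, 1.599, 0.021, 1.021, -0.113], TCP at [0.625, -0, 0.231] pointing down, gripper open.
Joint ranges: [-2.91, 2.91], [-0.3, 2.13], [-1.5, 1.42], [0.17, 2.43], [-1.26, 4.41], [0.16, 1.93], [-2.52, 2.52]. Speed limits (rad/s): [1.89, 1.89, 2.39, 2.39, 3.01, 3.01, 3.01].

## Interface

Orientations are given as [roll, pitch, yaw] about the fixed x, y, z axes, in that order (R = Rz(yaw) Ry(pitch) Rx(roll)).
In Python, from workcell import monitor, optics, job_done gives the robot as it stands.
- The arm moves only by the shell command python3 -m handwheel 'ROWS' [FORCE]. ROWS is JSON, a list of rows, each an object of numbers: "dx", "dy", "dz": the shift along the tool's x, y, z in cm; "wx", "wy", "wz": the turn, a rotation vector about the tool's x, y, z in rad; "claw": the opening in per cent of the stroke, from 0 (shut) to 100 (fully open). A call has 1 to 8 rows; each row shifts and turns the commanded pose from where the row before left it, along the tool's axes as they then stand; what a row does not reach is not made up. A row lasts 1/8 s, in which the tool goes at most 62.5 mm and 10.7 degrees, less where a joint would pass 70% of its speed; a pose out of reach is approached as far as the arm can. A call with a gripper value outside its range is refused whole. The fingers move at their own pace and stop on an object; FORCE is the grip in N (left out, the last holds). Time passes only in rows, so rows that do not move let the fingers close. It gives the time, the measured TCP pose, the force, the opening and the grip force at its end, in the units of the state.
- monitor.observe(): the state, without advancing time (a new reading comes with each control period).
- optics.grab_frame(name): name is "scene" or "side" or "wrist"; returns a dict with "frame" (420x560x3 uint8, blue, green, red), "fovy" (degrees; the focal length in pixels is half the picture's height over the tangent of half this angle, whatever the lens; pixels are square), "cx", "cy" (the principal point, pixels), "k1" (the pictures are not rectified: a ray, as slopes to the right and down, at radius r is drawn at 1 + k1 r^2 times it, then the intrinsics apply), "R" (3x3) and "t" (3): a world point X has camera coordinates R X + t. Camera axes: x right, y down, z forward; pixel columns grow to the right and rows downward; lengths in m; the calibration is good to about 2 mm. A picture is of the moment at which its call begins. There is no depth.
- job_done(): hands the job in; it is judged then, once.
Trained networks look in the newest picture that a camera, given by its name, has taken for a name from the list of things; names that differ only in an ending like _2 or _b are one class to them, and where a whole thing is asked for, a point or a joint stands for the part that bears it (a point fixed in the world has none). Each returns a list of dicts, best first, with "p" (0 to 1); they miss things now and then, are a little off and sometimes report something else, mostly with a low value. They report only what shows in the picture. A call takes as long as a camera call. They do not tell look-alikes from the thing itself.
- optics.masks_of(name, camera): "region" (420x560 bool, what is visible of it) and "rect" ([left, top, width, height] in pixels, round what is visible of it).
The state is a dict: "clock": time; "qpos": joint angles; "qd": joint speeds; "joint_efforts": joint torques, N m; "position": TCP position; "tool_rot": TCP orientation; "force": force on the tool from outside, world axes, zero at the start; "moment": the same for the moment, N m; "grip_width": finger opening in m; "finger_force": force on a finger pad.
Only numpy, scipy, OpenCV 4.12 (cv2) and the standard library are available. Lean on these libraries where they do the work, as an engineer would, in place of code of your own. Each camera call takes 0.05 s, during which the arm holds its last target. There are 200 camera calls.

## Working session

There is one attempt and no reset: what is moved stays moved. The work goes in short steps, Python scripts to look and compute and a shell command to move; the robot and the scene stay as the last step left them, time stands still between calls to the robot, and variables do not carry over. Pictures are saved under pics/ and viewed, at most 14 in all, crops included, and the job is handed in when it is done.

```bash
mkdir -p pics; cat > h.py <<'E'
import numpy as np, cv2
from workcell import monitor, optics
def ray(f,u,v):
    fl=210/np.tan(np.radians(f["fovy"])/2)
    K=np.array([[fl,0,f["cx"]],[0,fl,f["cy"]],[0,0,1]])
    d=np.array([(u-f["cx"])/fl,(v-f["cy"])/fl]); s=d.copy()
    for _ in range(20): s=d/(1+f["k1"]*(s@s))
    R=np.array(f["R"]);t=np.array(f["t"])
    return -R.T@t, R.T@np.array([s[0],s[1],1])
def at(f,u,v,z):
    o,d=ray(f,u,v); return o+d*(z-o[2])/d[2]
def proj(f,X):
    fl=210/np.tan(np.radians(f["fovy"])/2)
    c=np.array(f["R"])@X+np.array(f["t"]); s=c[:2]/c[2]; s=s*(1+f["k1"]*(s@s))
    return s[0]*fl+f["cx"],s[1]*fl+f["cy"]
E
python3 - <<'E'
from h import *
for c in ("scene","side","wrist"):
    f=optics.grab_frame(c); cv2.imwrite(f"pics/a_{c}.png",f["frame"]); print(c,f["fovy"],f["k1"],(-np.array(f["R"]).T@np.array(f["t"])).round(3))
    for n in ("red_bottle","green_bottle","blue_bottle","dropper_bottle","blue_rack","white_rack","blue_rack_yellow_end","white_rack_yellow_end","timer","crucible_cup"):
        for m in optics.masks_of(n,c)[:4]:
            if m["p"]<.3: continue
            l,t,w,h=m["rect"]; ys,xs=np.nonzero(m["region"])
            print(n,round(m["p"],2),m["rect"],"z0 at centroid",at(f,xs.mean(),ys.mean(),0.018).round(3))
print(monitor.observe())
E
```

```text
scene 43.9487989357857 0.04746805435664744 [ 0.038 -0.871  1.213]
red_bottle 0.52 [225.9, 168.9, 13.0, 28.3] z0 at centroid [0.503 0.14  0.018]
green_bottle 0.95 [239.2, 179.0, 14.2, 31.0] z0 at centroid [0.508 0.073 0.018]
green_bottle 0.95 [224.3, 209.9, 13.9, 32.0] z0 at centroid [ 0.408 -0.01   0.018]
green_bottle 0.85 [313.0, 197.9, 10.6, 27.7] z0 at centroid [ 0.648 -0.095  0.018]
blue_bottle 0.52 [205.4, 143.0, 15.8, 30.3] z0 at centroid [0.499 0.276 0.018]
blue_rack 0.61 [197.1, 158.0, 64.7, 58.6] z0 at centroid [0.471 0.118 0.018]
white_rack 0.59 [256.2, 216.6, 73.8, 79.0] z0 at centroid [ 0.504 -0.186  0.018]
blue_rack_yellow_end 0.54 [209.9, 132.4, 14.6, 9.5] z0 at centroid [0.558 0.362 0.018]
blue_rack_yellow_end 0.49 [248.3, 206.4, 17.7, 14.4] z0 at centroid [0.5   0.001 0.018]
white_rack_yellow_end 0.58 [252.5, 214.3, 16.9, 11.5] z0 at centroid [ 0.495 -0.03   0.018]
timer 0.64 [280.6, 179.5, 20.0, 18.6] z0 at centroid [0.639 0.029 0.018]
timer 0.3 [241.2, 181.0, 13.2, 28.8] z0 at centroid [0.51  0.075 0.018]
crucible_cup 0.51 [369.0, 303.7, 18.5, 17.8] z0 at centroid [
[... 2139 characters left out ...]
1.65, 'qpos': array([-0.07019544,  0.52138539, -0.03629345,  1.59949641,  0.02118862,
        1.02106946, -0.1128229 ]), 'qd': array([-0.0003958 ,  0.0006608 ,  0.0015489 , -0.00017873,  0.00145033,
       -0.00214306,  0.00041698]), 'joint_efforts': array([-8.78450683e-04, -9.26836824e+01,  1.97800957e+00, -3.70251524e+01,
        1.81683514e-02,  1.84474775e-03,  9.13320014e-05]), 'position': array([ 6.25004704e-01, -2.66940654e-05,  2.31301251e-01]), 'tool_rot': array([ 3.14156768e+00, -1.02422102e-05,  1.57071427e+00]), 'force': array([ 0.03539822, -0.19216746,  0.537967  ]), 'moment': array([-0.00019304,  0.03256828,  0.02992106]), 'finger_force': 0.0, 'grip_width': 0.08514552454570339}
```

```bash
python3 - <<'E'
import cv2
a=cv2.imread("pics/a_scene.png")[110:340,180:400]
cv2.imwrite("pics/b.png",cv2.resize(a,None,fx=2.6,fy=2.6,interpolation=cv2.INTER_CUBIC))
E
```

```text
(no output)
```

View pics/a_wrist.png

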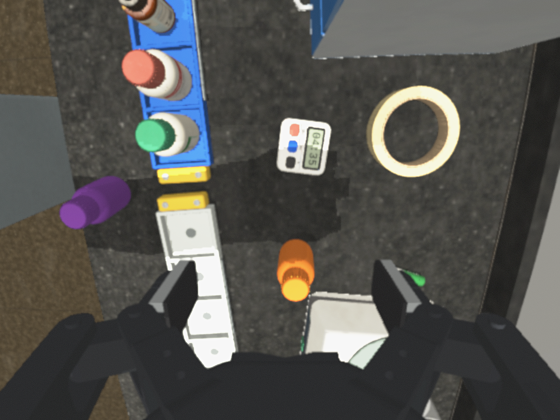

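View pics/b.png

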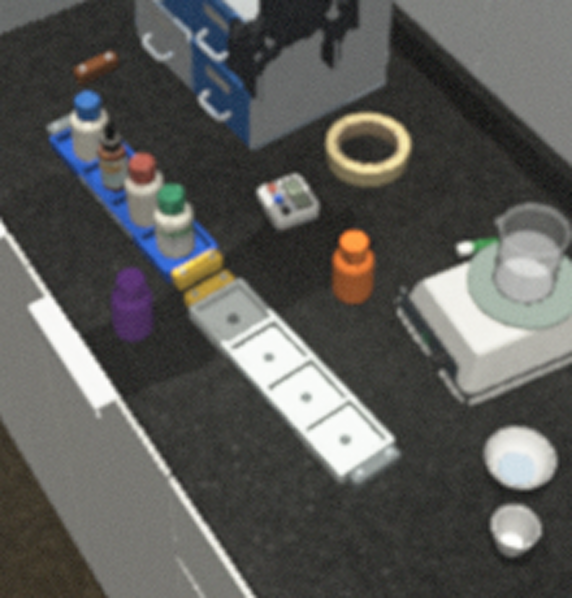

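The wrist view shows blue's yellow end at (184,175) and white's at (182,202). The order from the yellow end is green, red, dropper, blue. Purple at (95,200) and orange at (295,265) are decoys. I'll move over the racks for a closer look.

```bash
python3 -m handwheel '[{"dy":-3,"dx":1.5,"dz":-1},{"dy":-3,"dx":1.5,"dz":-1},{"dy":-3,"dx":2,"dz":-1},{"dy":-3,"dx":2},{},{}]'
cat > look.py <<'E'
import sys
from h import *
tag=sys.argv[1]
f=optics.grab_frame("wrist"); cv2.imwrite(f"pics/{tag}.png",f["frame"])
for n,zs in (("red_bottle",.09),("green_bottle",.09),("blue_bottle",.09),("dropper_bottle",.09),("blue_rack",.018),("white_rack",.018),("blue_rack_yellow_end",.02),("white_rack_yellow_end",.02)):
    for m in optics.masks_of(n,"wrist")[:3]:
        if m["p"]<.3: continue
        ys,xs=np.nonzero(m["region"]); r=cv2.minAreaRect(np.c_[xs,ys].astype(np.float32)); 
        print(n,round(m["p"],2),np.array(m["rect"]).round(),[at(f,*q,zs)[:2].round(4).tolist() for q in cv2.boxPoints(r)])
print("cam",(-np.array(f["R"]).T@np.array(f["t"])).round(3), f["R"][2], monitor.observe()["position"].round(4))
E
python3 look.py c1
```

```text
red_bottle 0.95 [125.  48.  67.  55.] [[0.4726, 0.1094], [0.4965, 0.141], [0.5499, 0.1111], [0.5275, 0.078]]
green_bottle 0.89 [138. 114.  60.  42.] [[0.4895, 0.0782], [0.547, 0.0773], [0.544, 0.0382], [0.4842, 0.0388]]
green_bottle 0.57 [277. 240.  37.  58.] [[0.6189, -0.0498], [0.6548, -0.0499], [0.6568, -0.1194], [0.6183, -0.1193]]
dropper_bottle 0.97 [116.   1.  59.  34.] [[0.4852, 0.171], [0.5328, 0.1692], [0.5309, 0.1442], [0.4823, 0.1458]]
blue_rack 0.78 [128.   0.  85. 168.] [[0.4569, 0.1898], [0.5313, 0.1952], [0.5424, 0.0175], [0.4581, 0.008]]
white_rack 0.64 [156. 204.  80. 164.] [[0.4631, -0.042], [0.5366, -0.0286], [0.5605, -0.2808], [0.4709, -0.3031]]
blue_rack_yellow_end 0.74 [156. 165.  54.  22.] [[0.4745, 0.0161], [0.536, 0.0157], [0.5344, -0.0062], [0.4718, -0.0059]]
blue_rack_yellow_end 0.34 [157. 203.  80. 168.] [[0.463, -0.0414], [0.5369, -0.0255], [0.5685, -0.2729], [0.479, -0.2988]]
white_rack_yellow_end 0.81 [156. 194.  53.  18.] [[0.4682, -0.0205], [0.5307, -0.0149], [0.5309, -0.0357], [0.4673, -0.0417]]
cam [0.625 0.076 0.374] [ 6.25494187e-04 -2.98138573e-01 -9.54522394e-01] [ 0.625  -0.      0.2313]schema error: expected keys dx, dy, dz, wx, wy, wz, claw
```

View pics/c1.png

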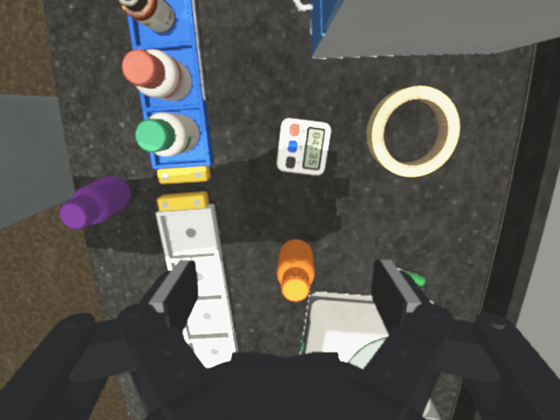

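No motion happened: the picture is unchanged and the row schema was refused. I'll give all the keys in each row.

```bash
python3 -m handwheel '[{"dx":1.5,"dy":-3,"dz":-1,"wx":0,"wy":0,"wz":0,"claw":100},{"dx":1.5,"dy":-3,"dz":-1,"wx":0,"wy":0,"wz":0,"claw":100},{"dx":2,"dy":-3,"dz":-1,"wx":0,"wy":0,"wz":0,"claw":100},{"dx":2,"dy":-3,"dz":0,"wx":0,"wy":0,"wz":0,"claw":100},{"dx":0,"dy":0,"dz":0,"wx":0,"wy":0,"wz":0,"claw":100}]'
python3 look.py c2
```

```text
clock: 2.72
position: [0.5036, 0.0714, 0.2619]
tool_rot: [3.141, -0.001, 1.573]
force: [0.6, 0.4, -0.4]
grip_width: 0.0853
finger_force: 0.0
red_bottle 0.82 [259. 123.  42.  43.] [[0.4774, 0.1386], [0.5168, 0.1387], [0.5173, 0.098], [0.4765, 0.098]]
green_bottle 0.91 [264. 170.  38.  41.] [[0.472, 0.0661], [0.5027, 0.0969], [0.5328, 0.0667], [0.5021, 0.0341]]
green_bottle 0.82 [356. 275.  29.  57.] [[0.5881, -0.0411], [0.6067, -0.0353], [0.6351, -0.1189], [0.6151, -0.1254]]
green_bottle 0.76 [189. 222.  41.  52.] [[0.3803, -0.0149], [0.4223, 0.0395], [0.4515, 0.0157], [0.4102, -0.0411]]
blue_bottle 0.6 [252.   0.  47.  46.] [[0.473, 0.2491], [0.5127, 0.2491], [0.5131, 0.2076], [0.4721, 0.2076]]
dropper_bottle 0.78 [250.  65.  36.  36.] [[0.4756, 0.1923], [0.5055, 0.1923], [0.5056, 0.1608], [0.4749, 0.1608]]
blue_rack 0.69 [239.   2.  70. 214.] [[0.4512, 0.2724], [0.5224, 0.2763], [0.5449, 0.0171], [0.4598, 0.0113]]
white_rack 0.9 [256. 246.  54. 110.] [[0.4623, -0.0379], [0.5324, -0.0306], [0.5532, -0.2218], [0.4726, -0.2313]]
blue_rack_yellow_end 0.6 [260. 214.  44.  14.] [[0.472, 0.0131], [0.5305, 0.0165], [0.5318, -0.0019], [0.4725, -0.0054]]
white_rack_yellow_end 0.81 [258. 234.  44.  20.] [[0.4673, -0.016], [0.5257, -0.0133], [0.5271, -0.038], [0.4676, -0.0408]]
white_rack_yellow_end 0.5 [253.  68.  33.  34.] [[0.4693, 0.2011], [0.5059, 0.2011], [0.506, 0.1637], [0.4684, 0.1637]]
cam [0.504 0.148 0.405] [ 0.00173969 -0.29766423 -0.95466904] [0.5052 0.0697 0.2611]
```

View pics/c2.png

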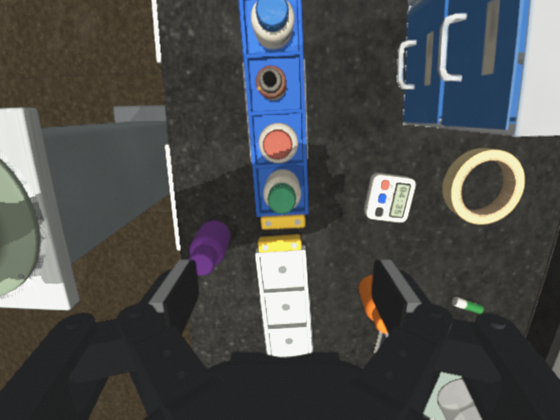

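The wrist view has the caps at green (282,196), red (277,143), dropper (268,80) and blue (271,12). The white floor dots are at (281,269), (286,307) and (289,341). I'll measure these.

```bash
cat > pts.py <<'E'
from h import *
f=optics.grab_frame("wrist")
h=cv2.cvtColor(f["frame"],cv2.COLOR_BGR2HSV).astype(int)
H,S,V=h[...,0],h[...,1],h[...,2]
def blob(m,win,z,n):
    l,t,r,b=win; k=np.zeros_like(m); k[t:b,l:r]=m[t:b,l:r]
    c,lab,st,ce=cv2.connectedComponentsWithStats(k.astype(np.uint8))
    if c<2: print(n,"none");return
    i=1+st[1:,4].argmax(); l,t,w,hh,a=st[i]
    print(n,st[i],at(f,*ce[i],z)[:2].round(4),"bbox ctr",at(f,l+w/2-.5,t+hh/2-.5,z)[:2].round(4),"w mm",(1e3*(at(f,l+w,t,z)-at(f,l,t,z))[0]).round(1))
E
python3 - <<'E'
from pts import *
blob((H>60)&(H<85)&(S>100),(255,160,310,215),.093,"green")
blob(((H<8)|(H>172))&(S>110),(255,118,305,170),.093,"red")
blob((H>95)&(H<125)&(S>110)&(V>60),(256,0,289,30),.093,"blue")
blob(V<50,(255,62,285,95),.095,"dropper dark")
for u,v in((282,269),(286,307),(289,341)): blob((V<190),(u-7,v-7,u+8,v+8),.005,"hole")
blob((H>18)&(H<32)&(S>130),(250,210,310,230),.02,"byel")
blob((H>18)&(H<32)&(S>130),(250,233,310,254),.02,"wyel")
# blue rack centre line at wall rows
m=((H>100)&(H<125)&(S>120))
for v in (50,58,105,112,165,210):
    xs=np.nonzero(m[v,235:315])[0]+235
    print(v,xs.min(),xs.max(),at(f,xs.min()-.5,v,.018)[:2].round(4),at(f,xs.max()+.5,v,.018)[:2].round(4))
c=cv2.resize(f["frame"][0:230,210:340],None,fx=2.6,fy=2.6,interpolation=cv2.INTER_CUBIC)
E
```

```text
green [267 183  27  29 622] [0.5012 0.0591] bbox ctr [0.5009 0.0592] w mm 28.5
red [262 129  28  28 632] [0.4968 0.1168] bbox ctr [0.4966 0.1167] w mm 28.1
blue [256   0  30  29 753] [0.4928 0.2356] bbox ctr [0.493  0.2343] w mm 27.4
dropper dark [262  70  12  14 137] [0.4895 0.1794] bbox ctr [0.4896 0.1795] w mm 11.4
hole [278 266   8   6  35] [ 0.501  -0.0755] bbox ctr [ 0.5011 -0.0756] w mm 11.8
hole [282 304   7   5  30] [ 0.5061 -0.1415] bbox ctr [ 0.5063 -0.1414] w mm 10.9
hole [285 338   7   5  29] [ 0.5114 -0.2071] bbox ctr [ 0.5111 -0.2073] w mm 11.4
byel [259 214  46  15 527] [0.5018 0.0051] bbox ctr [0.5016 0.0051] w mm 61.9
wyel [257 233  44  18 596] [ 0.4974 -0.0246] bbox ctr [ 0.4973 -0.0252] w mm 60.4
50 241 301 [0.4543 0.2173] [0.5258 0.2171]
58 241 301 [0.454  0.2086] [0.5259 0.2083]
105 246 303 [0.4582 0.1551] [0.529  0.1549]
112 247 303 [0.4591 0.1468] [0.5292 0.1467]
165 251 306 [0.4619 0.0811] [0.5341 0.081 ]
210 255 307 [0.4653 0.0201] [0.5366 0.0201]
```

```bash
python3 -m handwheel '[{"dx":-1.1,"dy":-0.4,"dz":4,"wx":0,"wy":0,"wz":0,"claw":100},{"dx":0,"dy":0,"dz":5,"wx":0,"wy":0,"wz":0,"claw":100},{"dx":0,"dy":0,"dz":4,"wx":0,"wy":0,"wz":0,"claw":100},{"dx":0,"dy":0,"dz":2,"wx":0,"wy":0,"wz":0,"claw":100},{"dx":0,"dy":0,"dz":0,"wx":0,"wy":0,"wz":0,"claw":100}]' 40; python3 -c "
from h import *
f=optics.grab_frame('wrist');cv2.imwrite('pics/d1.png',f['frame']);s=monitor.observe();print(s['position'],s['tool_rot'])"
```

```text
clock: 3.85
position: [0.5003, 0.0588, 0.1102]
tool_rot: [-3.139, 0.001, 1.571]
force: [-0.1, 0.1, -0.2]
grip_width: 0.0852
finger_force: 0.0
[0.5009719  0.05891038 0.11128998] [-3.14079875e+00  1.71431659e-04  1.57063393e+00]
```

View pics/d1.png

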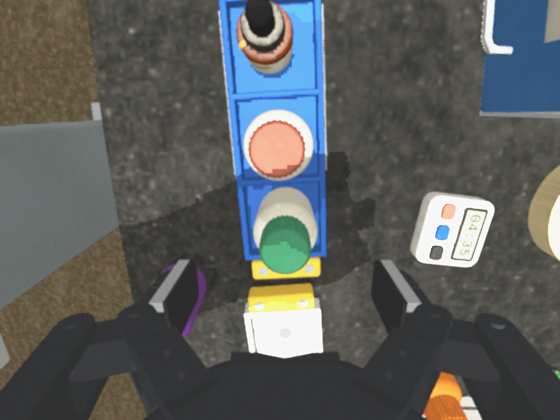

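The open fingers straddle the green cap at (285,243), with red at (277,148) and the dropper at (262,20). I'll re-measure from here.

```bash
python3 - <<'E'
from pts import *
blob((H>60)&(H<85)&(S>100),(240,190,330,280),.093,"green")
blob(((H<8)|(H>172))&(S>90),(245,118,308,185),.093,"red")
blob(V<45,(235,0,285,40),.1,"dropper dark")
E
```

```text
green [ 258  216   52   56 2220] [0.5009 0.0617] bbox ctr [0.5008 0.0622] w mm 29.4
red [248 121  56  57 650] [0.4975 0.1147] bbox ctr [0.4967 0.1167] w mm 29.0
dropper dark [245   5  28  32 534] [0.4902 0.1756] bbox ctr [0.4896 0.1764] w mm 12.7
```

```bash
python3 -m handwheel '[{"dx":0,"dy":0,"dz":4,"wx":0,"wy":0,"wz":0,"claw":100},{"dx":0,"dy":0,"dz":3.8,"wx":0,"wy":0,"wz":0,"claw":100},{"dx":0,"dy":0,"dz":0,"wx":0,"wy":0,"wz":0,"claw":30},{"dx":0,"dy":0,"dz":0,"wx":0,"wy":0,"wz":0,"claw":30},{"dx":0,"dy":0,"dz":0,"wx":0,"wy":0,"wz":0,"claw":30},{"dx":0,"dy":0,"dz":0,"wx":0,"wy":0,"wz":0,"claw":30}]' 40
```

```text
clock: 4.7
position: [0.502, 0.0591, 0.0353]
tool_rot: [3.139, -0.0, 1.571]
force: [-2.2, 0.7, 8.6]
grip_width: 0.0433
finger_force: 39.3
```

```bash
python3 -m handwheel '[{"dx":0,"dy":0,"dz":-2,"wx":0,"wy":0,"wz":0,"claw":30},{"dx":0,"dy":0,"dz":-3,"wx":0,"wy":0,"wz":0,"claw":30},{"dx":-2,"dy":0,"dz":-3,"wx":0,"wy":0,"wz":0,"claw":30},{"dx":-4,"dy":0,"dz":0,"wx":0,"wy":0,"wz":0,"claw":30},{"dx":-4,"dy":0,"dz":0,"wx":0,"wy":0,"wz":0,"claw":30},{"dx":-2.5,"dy":0,"dz":0,"wx":0,"wy":0,"wz":0,"claw":30},{"dx":-1,"dy":0,"dz":2,"wx":0,"wy":0,"wz":0,"claw":30},{"dx":0,"dy":0,"dz":0,"wx":0,"wy":0,"wz":0,"claw":30}]' 40
```

```text
clock: 5.7
position: [0.5007, -0.0767, 0.0939]
tool_rot: [-3.141, 0.0, 1.569]
force: [-0.1, 0.4, -0.2]
grip_width: 0.0431
finger_force: 41.4
```

```bash
python3 -m handwheel '[{"dx":0,"dy":0,"dz":3,"wx":0,"wy":0,"wz":0,"claw":30},{"dx":0,"dy":0,"dz":2,"wx":0,"wy":0,"wz":0,"claw":30},{"dx":0,"dy":0,"dz":0.8,"wx":0,"wy":0,"wz":0,"claw":30},{"dx":0,"dy":0,"dz":0,"wx":0,"wy":0,"wz":0,"claw":30}]' 40; python3 -c "
from h import *
f=optics.grab_frame('wrist');cv2.imwrite('pics/d2.png',f['frame']);s=monitor.observe();print(s['position'],s['force'])"
```

```text
clock: 6.2
position: [0.5013, -0.0756, 0.036]
tool_rot: [3.141, -0.0, 1.571]
force: [0.2, 0.2, -1.1]
grip_width: 0.0428
finger_force: 41.1
[ 0.50149419 -0.07567298  0.03622438] [ 0.59393032 -0.19358303 -0.79639101]
```

View pics/d2.png

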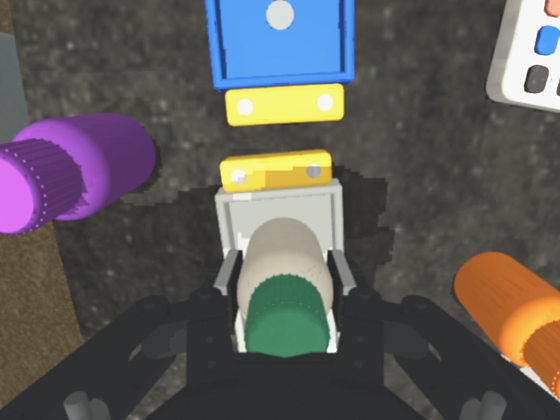

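Green is in pocket 1, seen centred at (285,300) between the pads and still hanging about 2 mm. I'll lower it, release, and go on to red.

```bash
python3 -m handwheel '[{"dx":0,"dy":0,"dz":0.3,"wx":0,"wy":0,"wz":0,"claw":30},{"dx":0,"dy":0,"dz":0,"wx":0,"wy":0,"wz":0,"claw":80},{"dx":0,"dy":0,"dz":0,"wx":0,"wy":0,"wz":0,"claw":80},{"dx":0,"dy":0,"dz":0,"wx":0,"wy":0,"wz":0,"claw":100},{"dx":0,"dy":0,"dz":-3,"wx":0,"wy":0,"wz":0,"claw":100},{"dx":0,"dy":0,"dz":-4,"wx":0,"wy":0,"wz":0,"claw":100},{"dx":2,"dy":0,"dz":-3,"wx":0,"wy":0,"wz":0,"claw":100},{"dx":4.2,"dy":0,"dz":0,"wx":0,"wy":0,"wz":0,"claw":100}]' 40
python3 -m handwheel '[{"dx":5,"dy":-0.2,"dz":0,"wx":0,"wy":0,"wz":0,"claw":100},{"dx":5,"dy":-0.3,"dz":0,"wx":0,"wy":0,"wz":0,"claw":100},{"dx":3,"dy":0,"dz":0,"wx":0,"wy":0,"wz":0,"claw":100},{"dx":0,"dy":0,"dz":0,"wx":0,"wy":0,"wz":0,"claw":100}]'
python3 look.py e1
```

```text
clock: 7.25
position: [0.5022, -0.0147, 0.1345]
tool_rot: [3.138, 0.0, 1.568]
force: [1.2, 0.7, -0.6]
grip_width: 0.0854
finger_force: 0.0
clock: 7.75
position: [0.4957, 0.1184, 0.1323]
tool_rot: [3.142, -0.001, 1.574]
force: [-0.2, -0.9, -0.2]
grip_width: 0.0853
finger_force: 0.0
red_bottle 0.64 [256. 183.  60.  76.] [[0.473, 0.1473], [0.5081, 0.1564], [0.5215, 0.1066], [0.4837, 0.096]]
green_bottle 0.85 [182. 307.  37.  60.] [[0.4111, 0.0112], [0.4279, 0.065], [0.4514, 0.0585], [0.4365, 0.0038]]
green_bottle 0.78 [422. 400.  17.  18.] [[0.6135, -0.0312], [0.6285, -0.0321], [0.634, -0.0593], [0.6183, -0.0582]]
blue_bottle 0.71 [243.   0.  73.  77.] [[0.4721, 0.2141], [0.4733, 0.2545], [0.5103, 0.2546], [0.5112, 0.2142]]
dropper_bottle 0.92 [250. 112.  48.  47.] [[0.4763, 0.1963], [0.504, 0.1964], [0.5044, 0.168], [0.4755, 0.168]]
blue_rack 0.97 [226.   2. 100. 302.] [[0.4514, 0.2778], [0.5225, 0.28], [0.542, 0.0149], [0.4478, 0.011]]
white_rack 0.93 [254. 332.  64.  23.] [[0.4637, -0.0318], [0.5317, -0.0234], [0.5347, -0.0478], [0.4648, -0.0567]]
white_rack 0.32 [257. 321.  56.  26.] [[0.4664, -0.0123], [0.5252, -0.0072], [0.528, -0.0376], [0.4672, -0.043]]
blue_rack_yellow_end 0.58 [257. 301.  62.  20.] [[0.4719, 0.0146], [0.5307, 0.0174], [0.5322, -0.0031], [0.4721, -0.006]]
white_rack_yellow_end 0.88 [258. 323.  57.  26.] [[0.4666, -0.0105], [0.525, -0.0057], [0.5277, -0.036], [0.4674, -0.0412]]
cam [0.496 0.195 0.275] [ 0.00181485 -0.29738801 -0.95475498] [0.4961 0.1154 0.1323]
```

View pics/e1.png

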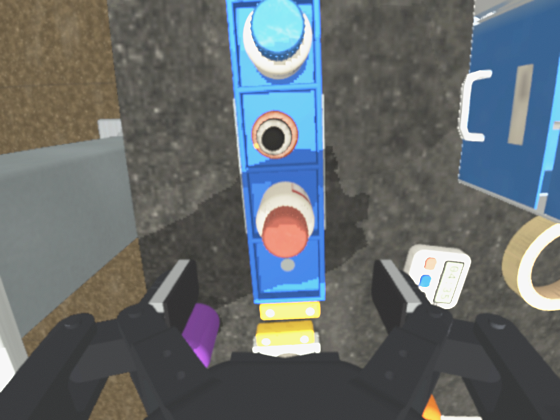

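Red is below at (286,232), the dropper at (273,135) and blue at (278,25). I'll measure the last two while picking red.

```bash
python3 - <<'E'
from pts import *
blob(((H<8)|(H>172))&(S>110),(250,200,320,262),.093,"red")
blob(V<55,(255,115,295,158),.105,"dropper")
blob((H>95)&(H<103)&(S>90),(245,0,312,55),.093,"blue")
E
python3 -m handwheel '[{"dx":0.1,"dy":0.1,"dz":4,"wx":0,"wy":0,"wz":0,"claw":100},{"dx":0,"dy":0,"dz":4,"wx":0,"wy":0,"wz":0,"claw":100},{"dx":0,"dy":0,"dz":1.8,"wx":0,"wy":0,"wz":0,"claw":100},{"dx":0,"dy":0,"dz":0,"wx":0,"wy":0,"wz":0,"claw":30},{"dx":0,"dy":0,"dz":0,"wx":0,"wy":0,"wz":0,"claw":30},{"dx":0,"dy":0,"dz":0,"wx":0,"wy":0,"wz":0,"claw":30},{"dx":0,"dy":0,"dz":0,"wx":0,"wy":0,"wz":0,"claw":30}]' 40
```

```text
red [ 262  203   46   50 1786] [0.4965 0.1203] bbox ctr [0.4966 0.1204] w mm 29.0
dropper [262 123  21  22 298] [0.4899 0.1807] bbox ctr [0.4898 0.1807] w mm 11.5
blue [269   0  32  46 131] [0.4978 0.2341] bbox ctr [0.4968 0.2393] w mm 17.1
clock: 9.12
position: [0.4975, 0.1171, 0.0355]
tool_rot: [3.14, -0.0, 1.571]
force: [-1.6, -0.1, 5.2]
grip_width: 0.0429
finger_force: 39.9
```

```bash
python3 -m handwheel '[{"dx":0,"dy":0,"dz":-3,"wx":0,"wy":0,"wz":0,"claw":30},{"dx":0,"dy":0,"dz":-4,"wx":0,"wy":0,"wz":0,"claw":30},{"dx":-2,"dy":0,"dz":-4,"wx":0,"wy":0,"wz":0,"claw":30},{"dx":-4,"dy":0.1,"dz":-1,"wx":0,"wy":0,"wz":0,"claw":30},{"dx":-5,"dy":0.2,"dz":0,"wx":0,"wy":0,"wz":0,"claw":30},{"dx":-5,"dy":0.2,"dz":0,"wx":0,"wy":0,"wz":0,"claw":30},{"dx":-5,"dy":0.2,"dz":0,"wx":0,"wy":0,"wz":0,"claw":30},{"dx":-3.5,"dy":0.2,"dz":0,"wx":0,"wy":0,"wz":0,"claw":30}]' 40
python3 -m handwheel '[{"dx":-1.4,"dy":0,"dz":0,"wx":0,"wy":0,"wz":0,"claw":30},{"dx":0,"dy":0,"dz":3,"wx":0,"wy":0,"wz":0,"claw":30},{"dx":0,"dy":0,"dz":4,"wx":0,"wy":0,"wz":0,"claw":30},{"dx":0,"dy":0,"dz":0,"wx":0,"wy":0,"wz":0,"claw":30}]' 40
```

```text
clock: 10.12
position: [0.5059, -0.1305, 0.1553]
tool_rot: [3.14, 0.001, 1.569]
force: [0.7, -0.1, -1.5]
grip_width: 0.0429
finger_force: 41.6
clock: 10.62
position: [0.5047, -0.141, 0.083]
tool_rot: [-3.138, -0.001, 1.572]
force: [-0.9, -0.4, -0.6]
grip_width: 0.0432
finger_force: 41.6
```

```bash
python3 -m handwheel '[{"dx":0,"dy":0.05,"dz":3,"wx":0,"wy":0,"wz":0,"claw":30},{"dx":0,"dy":0,"dz":1.4,"wx":0,"wy":0,"wz":0,"claw":30},{"dx":0,"dy":0,"dz":0.3,"wx":0,"wy":0,"wz":0,"claw":30},{"dx":0,"dy":0,"dz":0.3,"wx":0,"wy":0,"wz":0,"claw":30},{"dx":0,"dy":0,"dz":0,"wx":0,"wy":0,"wz":0,"claw":30}]' 40; python3 -c "
from h import *
f=optics.grab_frame('wrist');cv2.imwrite('pics/d3.png',f['frame']);s=monitor.observe();print(s['position'],s['force'])"
```

```text
clock: 11.25
position: [0.507, -0.1421, 0.0355]
tool_rot: [3.14, 0.0, 1.571]
force: [-0.9, 0.8, 6.9]
grip_width: 0.0428
finger_force: 42.4
[ 0.50703547 -0.14213746  0.03549361] [-1.75926954 -0.30626739  6.57096676]
```

View pics/d3.png

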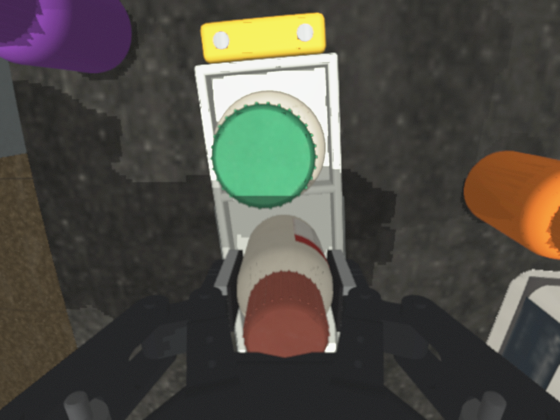

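Red stands in pocket 2, with a 7 N floor contact, and green stands at (263,155). I'll release and go to the dropper.

```bash
python3 -m handwheel '[{"dx":0,"dy":0,"dz":0,"wx":0,"wy":0,"wz":0,"claw":80},{"dx":0,"dy":0,"dz":0,"wx":0,"wy":0,"wz":0,"claw":80},{"dx":0,"dy":0,"dz":0,"wx":0,"wy":0,"wz":0,"claw":100},{"dx":0,"dy":0,"dz":-3,"wx":0,"wy":0,"wz":0,"claw":100},{"dx":0,"dy":0,"dz":-4,"wx":0,"wy":0,"wz":0,"claw":100},{"dx":2,"dy":-0.1,"dz":-4,"wx":0,"wy":0,"wz":0,"claw":100},{"dx":5,"dy":-0.3,"dz":0,"wx":0,"wy":0,"wz":0,"claw":100},{"dx":5,"dy":-0.3,"dz":0,"wx":0,"wy":0,"wz":0,"claw":100}]' 40
python3 -m handwheel '[{"dx":5,"dy":-0.3,"dz":0,"wx":0,"wy":0,"wz":0,"claw":100},{"dx":5,"dy":-0.3,"dz":0,"wx":0,"wy":0,"wz":0,"claw":100},{"dx":5,"dy":-0.3,"dz":0,"wx":0,"wy":0,"wz":0,"claw":100},{"dx":4,"dy":-0.1,"dz":0,"wx":0,"wy":0,"wz":0,"claw":100},{"dx":1.2,"dy":0,"dz":0,"wx":0,"wy":0,"wz":0,"claw":100},{"dx":0,"dy":0,"dz":0,"wx":0,"wy":0,"wz":0,"claw":100}]'
python3 -c "
from h import *
f=optics.grab_frame('wrist');cv2.imwrite('pics/e2.png',f['frame']);s=monitor.observe();print(s['position'],s['force'])"
```

```text
clock: 12.3
position: [0.4995, -0.0209, 0.1449]
tool_rot: [3.14, -0.0, 1.57]
force: [1.5, 0.2, -0.9]
grip_width: 0.0854
finger_force: 0.0
clock: 13.05
position: [0.4894, 0.1801, 0.1442]
tool_rot: [-3.141, 0.0, 1.572]
force: [-0.3, -0.6, -0.3]
grip_width: 0.0853
finger_force: 0.0
[0.48951601 0.17901262 0.1441899 ] [ 0.57243417 -1.52601282 -0.25872209]
```

View pics/e2.png

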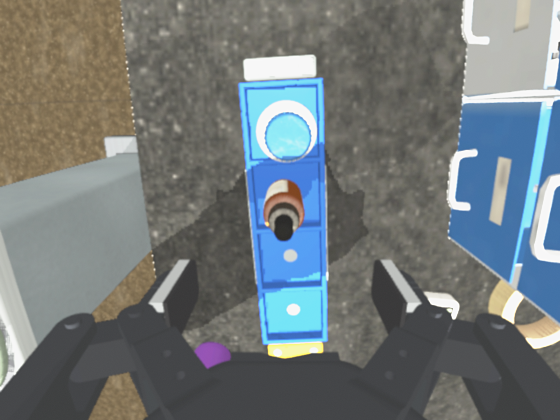

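The dropper bulb at (283,225) is centred between the fingers, and blue's cap at (287,135) is fully visible. I'll measure blue and pick the dropper.

```bash
python3 - <<'E'
from pts import *
blob((H>85)&(H<110)&(S>60)&(V>150),(265,112,310,158),.093,"blue")
blob(V<45,(268,205,300,245),.107,"dropper")
E
python3 -m handwheel '[{"dx":0.1,"dy":0,"dz":4,"wx":0,"wy":0,"wz":0,"claw":100},{"dx":0,"dy":0,"dz":4,"wx":0,"wy":0,"wz":0,"claw":100},{"dx":0,"dy":0,"dz":2.1,"wx":0,"wy":0,"wz":0,"claw":100},{"dx":0,"dy":0,"dz":0,"wx":0,"wy":0,"wz":0,"claw":20},{"dx":0,"dy":0,"dz":0,"wx":0,"wy":0,"wz":0,"claw":20},{"dx":0,"dy":0,"dz":0,"wx":0,"wy":0,"wz":0,"claw":20},{"dx":0,"dy":0,"dz":0,"wx":0,"wy":0,"wz":0,"claw":20},{"dx":0,"dy":0,"dz":0,"wx":0,"wy":0,"wz":0,"claw":20}]' 40
```

```text
blue [ 265  112   45   46 1724] [0.4918 0.2421] bbox ctr [0.4917 0.2421] w mm 27.8
dropper [276 214  16  13  83] [0.4895 0.1906] bbox ctr [0.4894 0.19  ] w mm 10.1
clock: 14.15
position: [0.49, 0.1811, 0.0445]
tool_rot: [3.14, -0.001, 1.571]
force: [-2.4, -0.5, 9.5]
grip_width: 0.0308
finger_force: 38.7
```

```bash
python3 -m handwheel '[{"dx":0,"dy":0,"dz":-3,"wx":0,"wy":0,"wz":0,"claw":20},{"dx":0,"dy":0,"dz":-4,"wx":0,"wy":0,"wz":0,"claw":20},{"dx":-2,"dy":0.1,"dz":-4,"wx":0,"wy":0,"wz":0,"claw":20},{"dx":-4,"dy":0.2,"dz":-1,"wx":0,"wy":0,"wz":0,"claw":20},{"dx":-5,"dy":0.3,"dz":0,"wx":0,"wy":0,"wz":0,"claw":20},{"dx":-5,"dy":0.3,"dz":0,"wx":0,"wy":0,"wz":0,"claw":20},{"dx":-5,"dy":0.3,"dz":0,"wx":0,"wy":0,"wz":0,"claw":20},{"dx":-5,"dy":0.3,"dz":0,"wx":0,"wy":0,"wz":0,"claw":20}]' 40
python3 -m handwheel '[{"dx":-5,"dy":0.3,"dz":0,"wx":0,"wy":0,"wz":0,"claw":20},{"dx":-5,"dy":0.3,"dz":0,"wx":0,"wy":0,"wz":0,"claw":20},{"dx":-2.8,"dy":0,"dz":0,"wx":0,"wy":0,"wz":0,"claw":20},{"dx":0,"dy":0,"dz":3,"wx":0,"wy":0,"wz":0,"claw":20},{"dx":0,"dy":0,"dz":4,"wx":0,"wy":0,"wz":0,"claw":20},{"dx":0,"dy":0,"dz":0,"wx":0,"wy":0,"wz":0,"claw":20}]' 40;python3 -c "
from h import *
s=monitor.observe();print(s['position'],s['force'])"
```

```text
clock: 15.15
position: [0.5046, -0.0807, 0.1642]
tool_rot: [3.14, 0.0, 1.571]
force: [1.1, 0.5, -0.2]
grip_width: 0.0308
finger_force: 40.0
clock: 15.9
position: [0.5092, -0.2066, 0.092]
tool_rot: [-3.138, -0.001, 1.571]
force: [0.7, 0.2, -0.4]
grip_width: 0.0309
finger_force: 40.0
[ 0.50917292 -0.2066242   0.09202407] [ 0.65590323  0.16522178 -0.3533642 ]
```

```bash
python3 -m handwheel '[{"dx":0,"dy":0.15,"dz":3,"wx":0,"wy":0,"wz":0,"claw":20},{"dx":0,"dy":0,"dz":1.3,"wx":0,"wy":0,"wz":0,"claw":20},{"dx":0,"dy":0,"dz":0.3,"wx":0,"wy":0,"wz":0,"claw":20},{"dx":0,"dy":0,"dz":0.3,"wx":0,"wy":0,"wz":0,"claw":20},{"dx":0,"dy":0,"dz":0,"wx":0,"wy":0,"wz":0,"claw":20}]' 40; python3 -c "
from h import *
f=optics.grab_frame('wrist');cv2.imwrite('pics/d4.png',f['frame']);s=monitor.observe();print(s['position'],s['force'])"
```

```text
clock: 16.52
position: [0.5123, -0.2071, 0.0449]
tool_rot: [3.141, 0.0, 1.571]
force: [0.1, -0.5, -1.1]
grip_width: 0.0309
finger_force: 40.0
[ 0.51225371 -0.20713237  0.04487889] [ 0.01023333  0.10363267 -1.00699312]
```

View pics/d4.png

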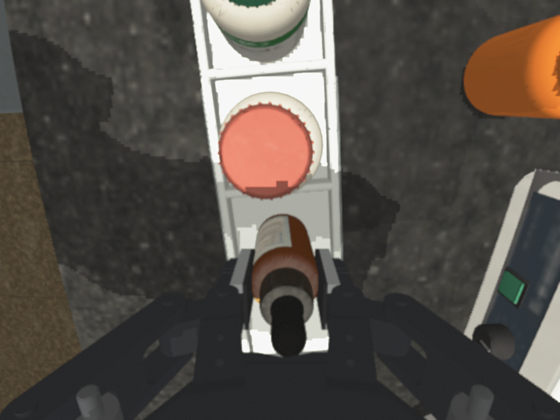

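The dropper is in pocket 3 at (285,270), about 1 mm above the floor. I'll lower it, release, and go to blue.

```bash
python3 -m handwheel '[{"dx":0,"dy":0,"dz":0.2,"wx":0,"wy":0,"wz":0,"claw":20},{"dx":0,"dy":0,"dz":0,"wx":0,"wy":0,"wz":0,"claw":60},{"dx":0,"dy":0,"dz":0,"wx":0,"wy":0,"wz":0,"claw":80},{"dx":0,"dy":0,"dz":0,"wx":0,"wy":0,"wz":0,"claw":90},{"dx":0,"dy":0,"dz":-3,"wx":0,"wy":0,"wz":0,"claw":100},{"dx":0,"dy":0,"dz":-4,"wx":0,"wy":0,"wz":0,"claw":100},{"dx":0,"dy":-0.1,"dz":-4,"wx":0,"wy":0,"wz":0,"claw":100},{"dx":4,"dy":-0.3,"dz":0,"wx":0,"wy":0,"wz":0,"claw":100}]' 40
python3 -m handwheel '[{"dx":5,"dy":-0.2,"dz":0,"wx":0,"wy":0,"wz":0,"claw":100},{"dx":5,"dy":-0.2,"dz":0,"wx":0,"wy":0,"wz":0,"claw":100},{"dx":5,"dy":-0.2,"dz":0,"wx":0,"wy":0,"wz":0,"claw":100},{"dx":5,"dy":-0.2,"dz":0,"wx":0,"wy":0,"wz":0,"claw":100},{"dx":5,"dy":-0.2,"dz":0,"wx":0,"wy":0,"wz":0,"claw":100},{"dx":5,"dy":-0.2,"dz":0,"wx":0,"wy":0,"wz":0,"claw":100},{"dx":5,"dy":-0.2,"dz":0,"wx":0,"wy":0,"wz":0,"claw":100},{"dx":4,"dy":-0.2,"dz":0,"wx":0,"wy":0,"wz":0,"claw":100}]'
python3 -m handwheel '[{"dx":1,"dy":-0.2,"dz":1,"wx":0,"wy":0,"wz":0,"claw":100},{"dx":0,"dy":0,"dz":0,"wx":0,"wy":0,"wz":0,"claw":100}]'
python3 - <<'E'
from pts import *
cv2.imwrite('pics/e3.png',f['frame']);s=monitor.observe();print(s['position'],s['force'])
print([proj(f,np.array([.4925,y,.093])) for y in (.235,.24)])
E
```

```text
clock: 17.58
position: [0.5091, -0.1693, 0.1549]
tool_rot: [3.137, 0.002, 1.567]
force: [1.6, 1.2, -0.8]
grip_width: 0.0855
finger_force: 0.0
clock: 18.58
position: [0.4916, 0.2251, 0.1523]
tool_rot: [3.142, -0.0, 1.572]
force: [0.1, -0.9, 0.3]
grip_width: 0.0854
finger_force: 0.0
clock: 18.82
position: [0.4894, 0.2328, 0.1415]
tool_rot: [-3.14, 0.001, 1.572]
force: [0.1, -0.3, -0.3]
grip_width: 0.0854
finger_force: 0.0
[0.48986576 0.23194803 0.14191395] [-0.10787075 -0.53304878  0.62077814]
[(np.float64(288.452098969457), np.float64(226.37978063113204)), (np.float64(288.4833043148619), np.float64(219.45729855430952))]
```

View pics/e3.png

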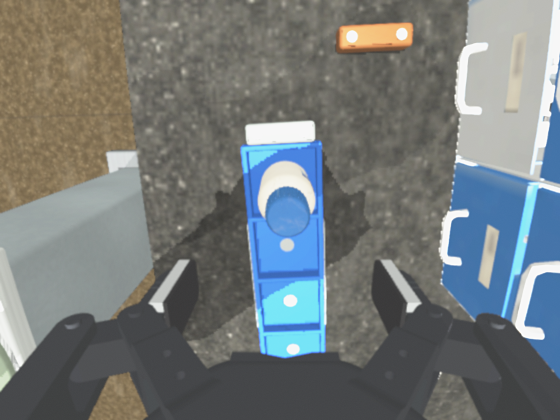

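Blue's cap top is at about (288,214), which puts it near (0.492, 0.242). That fits the pocket limits. I'll pick it.

```bash
python3 -m handwheel '[{"dx":1,"dy":0.2,"dz":2,"wx":0,"wy":0,"wz":0,"claw":100},{"dx":0,"dy":0,"dz":4,"wx":0,"wy":0,"wz":0,"claw":100},{"dx":0,"dy":0,"dz":4,"wx":0,"wy":0,"wz":0,"claw":100},{"dx":0,"dy":0,"dz":0.9,"wx":0,"wy":0,"wz":0,"claw":100},{"dx":0,"dy":0,"dz":0,"wx":0,"wy":0,"wz":0,"claw":30},{"dx":0,"dy":0,"dz":0,"wx":0,"wy":0,"wz":0,"claw":30},{"dx":0,"dy":0,"dz":0,"wx":0,"wy":0,"wz":0,"claw":30},{"dx":0,"dy":0,"dz":0,"wx":0,"wy":0,"wz":0,"claw":30}]' 40
```

```text
clock: 19.88
position: [0.4926, 0.2431, 0.0349]
tool_rot: [3.14, -0.001, 1.571]
force: [-2.9, -1.4, 12.4]
grip_width: 0.0429
finger_force: 38.9
```

```bash
python3 -m handwheel '[{"dx":0,"dy":0,"dz":-3,"wx":0,"wy":0,"wz":0,"claw":30},{"dx":0,"dy":0,"dz":-4,"wx":0,"wy":0,"wz":0,"claw":30},{"dx":-2,"dy":0.1,"dz":-4,"wx":0,"wy":0,"wz":0,"claw":30},{"dx":-4,"dy":0.2,"dz":-2,"wx":0,"wy":0,"wz":0,"claw":30},{"dx":-5,"dy":0.2,"dz":0,"wx":0,"wy":0,"wz":0,"claw":30},{"dx":-5,"dy":0.2,"dz":0,"wx":0,"wy":0,"wz":0,"claw":30},{"dx":-5,"dy":0.2,"dz":0,"wx":0,"wy":0,"wz":0,"claw":30},{"dx":-5,"dy":0.2,"dz":0,"wx":0,"wy":0,"wz":0,"claw":30}]' 40
python3 -m handwheel '[{"dx":-5,"dy":0.2,"dz":0,"wx":0,"wy":0,"wz":0,"claw":30},{"dx":-5,"dy":0.2,"dz":0,"wx":0,"wy":0,"wz":0,"claw":30},{"dx":-5,"dy":0.2,"dz":0,"wx":0,"wy":0,"wz":0,"claw":30},{"dx":-5,"dy":0.3,"dz":0,"wx":0,"wy":0,"wz":0,"claw":30},{"dx":-4,"dy":0.3,"dz":0,"wx":0,"wy":0,"wz":0,"claw":30},{"dx":-1.6,"dy":0,"dz":0,"wx":0,"wy":0,"wz":0,"claw":30},{"dx":0,"dy":0,"dz":3,"wx":0,"wy":0,"wz":0,"claw":30},{"dx":0,"dy":0,"dz":0,"wx":0,"wy":0,"wz":0,"claw":30}]' 40;python3 -c "
from h import *
f=optics.grab_frame('wrist');cv2.imwrite('pics/d5.png',f['frame']);s=monitor.observe();print(s['position'],s['force'])"
```

```text
clock: 20.88
position: [0.5031, -0.0186, 0.1644]
tool_rot: [3.14, -0.0, 1.571]
force: [1.3, 0.2, -1.1]
grip_width: 0.043
finger_force: 41.7
clock: 21.88
position: [0.5141, -0.272, 0.1324]
tool_rot: [-3.139, -0.001, 1.571]
force: [0.1, 1.1, -0.9]
grip_width: 0.0426
finger_force: 41.7
[ 0.51485791 -0.272178    0.13359367] [ 0.56973245 -0.01799567 -0.44276873]
```

View pics/d5.png

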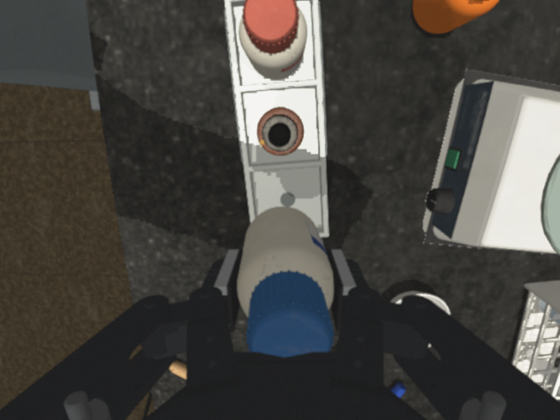

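Pocket 4 lies under blue with its dot at (287,199), and the dish at (420,300) is off to the side. I'll lower in steps.

```bash
python3 -c "
from h import *
f=optics.grab_frame('wrist')
print(at(f,391,297,.03),at(f,420,294,.03),at(f,287.5,199,.005))"
python3 -m handwheel '[{"dx":0,"dy":0.13,"dz":3,"wx":0,"wy":0,"wz":0,"claw":30},{"dx":0,"dy":0,"dz":3,"wx":0,"wy":0,"wz":0,"claw":30},{"dx":0,"dy":0,"dz":2.8,"wx":0,"wy":0,"wz":0,"claw":30},{"dx":0,"dy":0,"dz":0.7,"wx":0,"wy":0,"wz":0,"claw":30},{"dx":0,"dy":0,"dz":0.4,"wx":0,"wy":0,"wz":0,"claw":30},{"dx":0,"dy":0,"dz":0,"wx":0,"wy":0,"wz":0,"claw":30}]' 40;python3 -c "
from h import *
s=monitor.observe();print(s['position'],s['force'])"
```

```text
[ 0.61742129 -0.36389528  0.03      ] [ 0.64543083 -0.36101353  0.03      ] [ 0.51809028 -0.27345158  0.005     ]
clock: 22.72
position: [0.5169, -0.2732, 0.0353]
tool_rot: [3.14, 0.001, 1.571]
force: [0.1, -0.2, -1.0]
grip_width: 0.0427
finger_force: 41.7
[ 0.51687196 -0.27317177  0.03532154] [ 0.14108107 -0.22467482 -1.00283088]
```

```bash
python3 -m handwheel '[{"dx":0,"dy":0,"dz":0.2,"wx":0,"wy":0,"wz":0,"claw":30},{"dx":0,"dy":0,"dz":0,"wx":0,"wy":0,"wz":0,"claw":60},{"dx":0,"dy":0,"dz":0,"wx":0,"wy":0,"wz":0,"claw":80},{"dx":0,"dy":0,"dz":0,"wx":0,"wy":0,"wz":0,"claw":80},{"dx":0,"dy":0,"dz":-3,"wx":0,"wy":0,"wz":0,"claw":80},{"dx":0,"dy":0,"dz":-4,"wx":0,"wy":0,"wz":0,"claw":80},{"dx":0,"dy":0,"dz":-5,"wx":0,"wy":0,"wz":0,"claw":80},{"dx":0,"dy":0,"dz":-5,"wx":0,"wy":0,"wz":0,"claw":80}]' 40
python3 -m handwheel '[{"dx":-2,"dy":0,"dz":-4,"wx":0,"wy":0,"wz":0,"claw":80},{"dx":-4,"dy":0,"dz":-3,"wx":0,"wy":0,"wz":0,"claw":80},{"dx":-4,"dy":0,"dz":-2,"wx":0,"wy":0,"wz":0,"claw":80},{"dx":0,"dy":0,"dz":0,"wx":0,"wy":0,"wz":0,"claw":80}]'
python3 look.py g1; python3 -c "
from h import *
f=optics.grab_frame('scene');a=f['frame'][110:340,180:400]
b=cv2.imread('pics/g1.png')
cv2.imwrite('pics/g2.png',np.hstack([cv2.resize(a,(400,418)),b[:418,150:450]]))"
```

```text
clock: 23.72
position: [0.5161, -0.2729, 0.204]
tool_rot: [-3.142, -0.0, 1.571]
force: [0.7, -0.9, -0.3]
grip_width: 0.0681
finger_force: 0.0
clock: 24.22
position: [0.5156, -0.3763, 0.2936]
tool_rot: [3.14, 0.002, 1.567]
force: [-0.3, -0.1, 0.3]
grip_width: 0.0682
finger_force: 0.0
red_bottle 0.44 [267.   1.  21.   5.] [[0.4996, -0.1891], [0.5179, -0.1892], [0.5178, -0.1929], [0.4995, -0.1928]]
blue_bottle 0.62 [266.  71.  40.  37.] [[0.4878, -0.2751], [0.5171, -0.2481], [0.5467, -0.2759], [0.5174, -0.3041]]
dropper_bottle 0.8 [265.  12.  32.  41.] [[0.4984, -0.1984], [0.527, -0.1986], [0.5271, -0.2378], [0.4977, -0.2376]]
white_rack 0.59 [248.   1.  63. 124.] [[0.4724, -0.1659], [0.5458, -0.1621], [0.5578, -0.3064], [0.4776, -0.3109]]
cam [ 0.516 -0.3    0.437] [ 8.17359500e-04 -3.00318019e-01 -9.53838780e-01] [ 0.5164 -0.3725  0.2921]
```

View pics/g2.png

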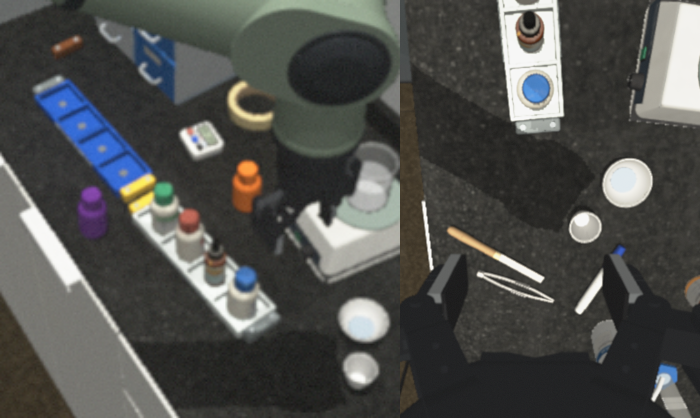

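All four stand upright in the white rack: green, red, dropper, blue from the yellow end. The timer (200,140) and crucible (360,370) are untouched, and the gripper is clear.

```bash
python3 -c "
from workcell import job_done
print(job_done())"
```

```text
the job is handed in; nothing more can be done
None
```

The four bottles stand upright in the white rack in their original order from the yellow end (green, red, dropper, blue), with the timer and crucible untouched; I handed the job in at about 25 s of the 112 s allowed.

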